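Unlock the vial case and present the shackle to the scanner

ROBOT

A 6-joint arm with a two-finger parallel gripper is mounted at the origin on the work surface. World frame = base frame: x ahead of the robot, y to its left, z up, the work surface at z = 0. Lengths are in m, angles in degrees, forces in N, time in s.
With the tool pointing down it reaches from about 0.3 to 0.75 m from the base axis. Payload 8.5 kg.
Tool frame: the origin (TCP) lies at the very end of the fingers, on their centre line; the grasp point (between the pads) lies 19 mm behind it; z points along the fingers, y is the line along which they close (so a half turn about z gives the same grasp; the last joint's range is limited). The gripper opens to 85 mm and grips with 20 to 120 N. Pads are 22 mm wide; open, the fingers measure 114 mm over their backs; the gripper's body (76 mm by 85 mm) begins 54 mm behind the grasp point. The pads swing forward as they close: fully open they stand 13 mm farther back than shut.
Start: joints at [-81.778, 21.807, 74.336, -0, 83.858, -12.336], TCP at [0.193, -0.515, 0.231] pointing down, gripper open.
Joint ranges: [-178.18, 178.18], [-50.72, 133.34], [12.68, 142.11], [-81.47, 261.47], [9.98, 163.14], [-165.26, 165.26]. Speed limits (degrees/s): [136.94, 136.94, 180, 180, 180, 180].

INTERFACE

Orientations are given as a 3x3 rotation matrix whose columns are the frame's x, y, z axes.
In Python, from rig import observe, cams, ticket gives the robot as it stands.
- The arm moves only by the tool move_arm, never from a script. Its arguments are lists of equal length, an entry for each row: "jaw": the finger opening in cm, from 0 to 8.54; "dp": the shift along the tool's x, y, z in cm, a list of three; "turn": the turn, a rotation vector about the tool's x, y, z in rad, a list of three. In form: {"jaw": [jaw, ...], "dp": [[tx, ty, tz], ...], "turn": [[wx, wy, wz], ...]}. A call has 1 to 12 rows; each row shifts and turns the commanded pose from where the row before left it, along the tool's axes as they then stand; what a row does not reach is not made up. A row lasts 1/12 s, in which the tool goes at most 41.7 mm and 7.16 degrees, less where a joint would pass 70% of its speed; a pose out of reach is approached as far as the arm can. A call is refused whole if a number of a shift passes 4.17 or a number of a turn 0.125, either way. A call with a gripper value outside its range is refused whole. The fingers move at their own pace and stop on an object; "force" is the grip in N (left out, the last holds). Time passes only in rows, so rows that do not move let the fingers close. It gives the time, the measured TCP pose, the force, the opening and the grip force at its end, in the units of the state.
- observe(): the state, without advancing time (a new reading comes with each control period).
- cams.get_image(name): name is "side" or "top" or "wrist"; returns (picture, depth): 384x512x3 uint8, red, green, blue; 384x512 float32, m along the optical axis (not along the pixel's ray), 0 where there is no reading.
- cams.calibration(name): a dict with "vertical_fov" (degrees; the focal length in pixels is half the picture's height over the tangent of half this angle, whatever the lens; pixels are square), "cx", "cy" (the principal point, pixels), "view" (4x4, takes a point from world to camera coordinates); the wrist camera has in their place "tool_from_camera" (4x4, takes a point from camera to tool coordinates, whose origin is the TCP and whose axes are the flange's). Camera axes: x right, y up, looking along -z (the intrinsics and any distortion apply to the point x, -y, -z); pixel columns grow to the right and rows downward; lengths in m; the calibration is good to about 2 mm. The wrist camera is an equidistant fisheye: a pixel r from the principal point sees the ray r / f radians off the axis. A picture is of the moment at which its call begins: read the wrist's pose just before it. calibration takes no time and is no camera call.
- ticket.close_job(): hands the job in; it is judged then, once.
Trained networks look in the newest picture that a camera, given by its name, has taken for a name from the list of things; names that differ only in an ending like _2 or _b are one class to them, and where a whole thing is asked for, a point or a joint stands for the part that bears it (a point fixed in the world has none). Each returns a list of dicts, best first, with "p" (0 to 1); they miss things now and then, are a little off and sometimes report something else, mostly with a low value. They report only what shows in the picture. A call takes as long as a camera call. They do not tell look-alikes from the thing itself.
- cams.spot_in(camera, query): "box" ([centre column, centre row, width, height] as shares, 0 to 1, of the picture: columns of its width, rows of its height, round what is visible of it).
- cams.outline_of(camera, query): "mask" (384x512 bool, what is visible of it) and "box" ([centre column, centre row, width, height] as shares, 0 to 1, of the picture: columns of its width, rows of its height, round what is visible of it).
- cams.mark_of(camera, query): "location" ([column, row] as shares, 0 to 1, of the picture: columns of its width, rows of its height: a listed point, or the origin of a listed thing).
The state is a dict: "time_s": time; "q": joint angles; "qvel": joint speeds; "joint_efforts": joint torques, N m; "position": TCP position; "tool_rot": TCP orientation; "ft_force": force on the tool from outside, world axes, zero at the start; "wrist_torque": the same for the moment, N m; "grip_width": finger opening in m; "gripper_force": force on a finger pad.
Only numpy, scipy, OpenCV 4.12 (cv2) and the standard library are available. Lean on these libraries where they do the work, as an engineer would, in place of code of your own. Each camera call takes 0.05 s, during which the arm holds its last target. There are 200 camera calls.

TASK

The case of reference vials is locked: turn the black dial until its white pointer clicks home at the green mark and the bolt drops back, then pull the loose U-shackle straight up out of the lock. Show it to the scanner and finish while holding it in the gripper: upright and still, its yellow coded foot over the middle of the scanner's glass and a few centimetres above it, touching nothing but the fingers. Leave the dial at the green mark, and do not disturb the two vials and the mouse.

Things in the scene. Friction and masses are not known exactly. Their poses are not given: they have to be found in the camera images.
- lock: Fixed combination lock, a steel housing 60 x 207 x 60 mm. Origin on the work surface; x to the case behind it, y along the housing (-95 to +112 mm), z up. Dial axis at y = -50 mm; two shackle holes, 40 mm deep, at y = 32 and 92 mm, 1.2 mm clearance a side. A 3 mm hasp strap lies on its top under the shackle's bow. Position and yaw vary; lock and scanner may swap sides.
- case_lid (a point): Centre of the white lid of the low blue vial case fixed to the lock's +x side: 184 x 254 mm, top (this point) 56 mm above the work surface. Axes as the lock's.
- green_mark (a point): Green mark 10 x 9 mm on top of the lock housing, on the +y side of the dial, 60 mm above the work surface.
- dial (a joint): Dial angle (rad), grows counter-clockwise seen from above, range -2.0 to 0.7. 0 = pointer along the lock's +y, at the green mark: open. It starts at -1.41 to -0.75. Clicks every 0.314 rad (-0.47, -0.79, -1.10, -1.41), under 0.15 N m to turn over. The notch at 0 is deep: let go within about 0.15 rad of it and the dial snaps to 0 and stays there firmly.
- dial_grip (a point): On the dial's axis at grip height, 87 mm above the work surface. Round black skirt 58 mm across (top at 68 mm), on it an upright grip bar 14 mm thick, 50 mm long, top at 99 mm. Its axes turn with the dial: y along the bar to the pointer end, x across the bar (the 14 mm to pinch), z up.
- dial_pointer (a point): Pointer end of the grip bar's top (white line on that half of the bar), 25 mm from the dial's axis.
- bolt (a joint): Travel of the spring bolt (m) from the shackle towards the dial: 0 to 0.0015 as the dial rides over its clicks (shackle locked), about 0.007 when it has dropped into the deep notch (shackle free). An orange pin on the housing top between dial and shackle moves with it.
- shackle: Loose dark steel U of 12 mm square bar, 0.3 to 0.55 kg, 72 mm wide, 97 mm high, standing feet down in the lock, feet 20 mm above the work surface. Origin midway between the feet, at foot level; y to the coded leg (legs at y = -30 and +30 mm), z up; axes parallel to the lock's at first. Locked, it rises 3 mm and stops; free, a lift of 42 mm clears the lock.
- shackle_bar (a point): Middle of the shackle's top bar (12 mm square, 48 mm between the legs, along the shackle's y), 91 mm above its feet, 111 mm above the work surface at the start with 42 mm free below the bar.
- shackle_code (a point): Centre of the underside of the coded foot: the yellow end of the leg at the shackle's y = +30 mm.
- scanner: Fixed bench scanner, a white box 100 x 100 mm on a black foot 110 x 110 mm, 65 mm high, round dark glass 62 mm across facing up with an orange rim. Origin at the centre of its underside. Position and yaw vary.
- scanner_glass (a point): Centre of the scanner's glass, on its surface, 65 mm above the work surface.
- vial_a: Loose clear vial with an aluminium cap, 23 mm across, 46 mm high, standing; origin at the centre of its underside. Bystander.
- vial_b: Loose amber vial with an aluminium cap, 23 mm across, 46 mm high, standing on the case lid; origin at the centre of its underside. Bystander.
- mouse: Loose black computer mouse 105 x 60 x 33 mm, origin at the centre of its underside. Bystander.
Mind the look-alikes: they are no part of the job. There is more than one size of the shackle; the one meant has the size given above.

How it is judged (in metres and radians):
On the way, in this order (a step that is already met when the one before it is completed fails the run):
1. the dial stands at the green mark and the bolt has dropped back (value of joint bolt above 0.0055 m and value of joint dial between -0.12 and 0.12 rad), for 0.2 s.
2. the shackle is pulled up out of the lock, held by the fingers (z of shackle in the frame of lock above 0.065 m and contact force between shackle and the fingers above 2 N), for 0.1 s.
At the end, for the whole second after the job is handed in: Fingers still hold the shackle (over 2 N), upright within 0.25 rad, slower than 0.03 m/s, its coded foot within 20 mm horizontally of the glass centre and 10 to 80 mm above it, touching neither scanner nor lock; dial still in the deep notch (bolt back over 5.5 mm) (horizontal distance between shackle_code and scanner_glass below 0.02 m and z of shackle_code in the frame of scanner_glass between 0.01 and 0.08 m and angle between shackle's own z axis and vertical below 0.25 rad and contact force between shackle and the fingers above 2 N and contact force between shackle and scanner below 0.2 N and contact force between shackle and lock below 0.2 N and linear speed of shackle below 0.03 m/s and value of joint bolt above 0.0055 m); the arm keeps its last pose, push and grip.
It fails at once if the clear vial is pushed more than 25 mm or tipped over (distance of vial_a from where it was at the start of the episode above 0.025 m or angle between vial_a's own z axis and vertical above 0.5 rad).
It fails at once if the amber vial is pushed more than 25 mm or tipped over (distance of vial_b from where it was at the start of the episode above 0.025 m or angle between vial_b's own z axis and vertical above 0.5 rad).
It fails at once if the mouse is pushed more than 25 mm or tipped over (distance of mouse from where it was at the start of the episode above 0.025 m or angle between mouse's own z axis and vertical above 0.5 rad).
It also fails if it takes over 50 s, if anything falls off the work surface, if the arm or the gripper's body presses on something with over 40 N, if the wrist force passes 120 N, or if a joint passes its speed limit or range.

## Working session

There is one attempt and no reset: what is moved stays moved. The work goes in short steps, Python scripts to look and compute and a tool call to move; the robot and the scene stay as the last step left them, time stands still between calls to the robot, and variables do not carry over. Pictures are saved under pics/ and viewed, at most 10 in all, crops included, and the job is handed in when it is done.

Besides the shell and the picture viewer there is one more tool, called after "Request:" by a JSON object that holds its "fn" and its "kwargs", one argument or row to a line. move_arm: Moves the arm, as the interface text tells. Its arguments: {"type":"object","properties":{"jaw":{"type":"array","items":{"type":"number"}},"dp":{"type":"array","items":{"type":"array","items":{"type":"number"}}},"turn":{"type":"array","items":{"type":"array","items":{"type":"number"}}},"force":{"type":"number"}},"required":["jaw","dp","turn"]}

```bash
mkdir -p pics
cat > h.py <<'E'
import numpy as np, cv2
from rig import observe, cams, ticket
def ray(name,u,v,st=None):
    c=cams.calibration(name); f=192/np.tan(np.radians(c["vertical_fov"])/2)
    x,y=(u-c["cx"]),(v-c["cy"])
    if name=="wrist":
        r=np.hypot(x,y); t=r/f; d=np.array([np.sin(t)*x/max(r,1e-9),-np.sin(t)*y/max(r,1e-9),-np.cos(t)])
        T=np.array(c["tool_from_camera"]); st=st or observe(); W=np.eye(4); W[:3,:3]=st["tool_rot"]; W[:3,3]=st["position"]; M=W@T
    else:
        d=np.array([x/f,-y/f,-1]); M=np.linalg.inv(np.array(c["view"]))
    return M[:3,3], M[:3,:3]@d/np.linalg.norm(d)
def at_z(name,u,v,z,st=None):
    o,d=ray(name,u,v,st); return o+d*(z-o[2])/d[2]
def two(r1,r2):
    (o1,d1),(o2,d2)=r1,r2
    A=np.array([d1,-d2]).T; s=np.linalg.lstsq(A,o2-o1,rcond=None)[0]
    p,q=o1+s[0]*d1,o2+s[1]*d2; return (p+q)/2, np.linalg.norm(p-q)
def save(img,fn): cv2.imwrite("pics/"+fn,img[:,:,::-1])
E
python3 - <<'E'
from h import *
np.set_printoptions(precision=3,suppress=True)
ims=[]
for n in ["side","top","wrist"]:
    im,d=cams.get_image(n); ims.append(im); np.save(n+"_d.npy",d)
    c=cams.calibration(n); print(n,{k:c[k] for k in c if k!="view"}, list(c))
    for q in ["shackle_bar","shackle_code","scanner_glass","dial_grip","dial_pointer","green_mark","case_lid","lock","vial_a","vial_b","mouse"]:
        print(" ",q,[(round(m["p"],2),round(m["location"][0]*512),round(m["location"][1]*384)) for m in cams.mark_of(n,q)][:4])
    save(im,n+"0.png")
print(observe())
E
```

```text
side {'vertical_fov': 57.542826037248865, 'cx': 252.25425261887594, 'cy': 193.46941477656074} ['vertical_fov', 'cx', 'cy', 'view']
  shackle_bar [(0.89, 233, 228), (0.61, 229, 266), (0.6, 298, 225), (0.57, 269, 279)]
  shackle_code [(0.83, 230, 265), (0.6, 279, 300), (0.55, 301, 273)]
  scanner_glass [(0.31, 233, 200), (0.23, 262, 150)]
  dial_grip [(0.92, 239, 199), (0.48, 232, 201)]
  dial_pointer [(0.57, 231, 204)]
  green_mark [(0.69, 241, 218)]
  case_lid [(0.71, 185, 223)]
  lock [(0.66, 240, 244)]
  vial_a [(0.72, 192, 210), (0.61, 308, 200)]
  vial_b [(0.72, 192, 210), (0.61, 308, 200)]
  mouse [(0.58, 279, 363)]
top {'vertical_fov': 56.233305298139015, 'cx': 254.78557945816212, 'cy': 185.87231096287604} ['vertical_fov', 'cx', 'cy', 'view']
  shackle_bar [(0.54, 216, 226), (0.44, 206, 181), (0.42, 186, 213)]
  shackle_code [(0.56, 208, 232), (0.44, 189, 220)]
  scanner_glass [(0.64, 352, 183)]
  dial_grip [(0.8, 246, 183)]
  dial_pointer [(0.72, 238, 149), (0.58, 238, 172)]
  green_mark [(0.65, 232, 184)]
  case_lid [(0.93, 224, 145)]
  lock [(0.72, 230, 186)]
  vial_a [(0.54
[... 431 characters left out ...]
]
  shackle_bar []
  shackle_code []
  scanner_glass []
  dial_grip []
  dial_pointer []
  green_mark []
  case_lid []
  lock []
  vial_a []
  vial_b []
  mouse []
{'time_s': 1.8, 'q': array([-81.779,  21.807,  74.334,   0.002,  83.856, -12.335]), 'qvel': array([-0.051, -0.022, -0.047, -0.084,  0.051, -0.026]), 'joint_efforts': array([  0.   , -44.833, -23.146,  -0.   ,   0.001,   0.   ]), 'position': array([ 0.193, -0.515,  0.231]), 'tool_rot': array([[ 0.936,  0.351,  0.   ],
       [ 0.351, -0.936, -0.   ],
       [ 0.   ,  0.   , -1.   ]]), 'ft_force': array([-0.501,  0.836,  0.384]), 'wrist_torque': array([ 0.043,  0.018, -0.002]), 'gripper_force': 0.0, 'grip_width': 0.0852331527031432}
```

Run:
```python
import cv2,numpy as np
t=cv2.imread("pics/top0.png");s=cv2.imread("pics/side0.png")
cv2.imwrite("pics/t_crop.png",cv2.resize(t[100:280,110:400],None,fx=2.7,fy=2.7,interpolation=cv2.INTER_CUBIC))
cv2.imwrite("pics/s_crop.png",cv2.resize(s[120:384,120:400],None,fx=2.2,fy=2.2,interpolation=cv2.INTER_CUBIC))
```

```text
(no output)
```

View pics/t_crop.png

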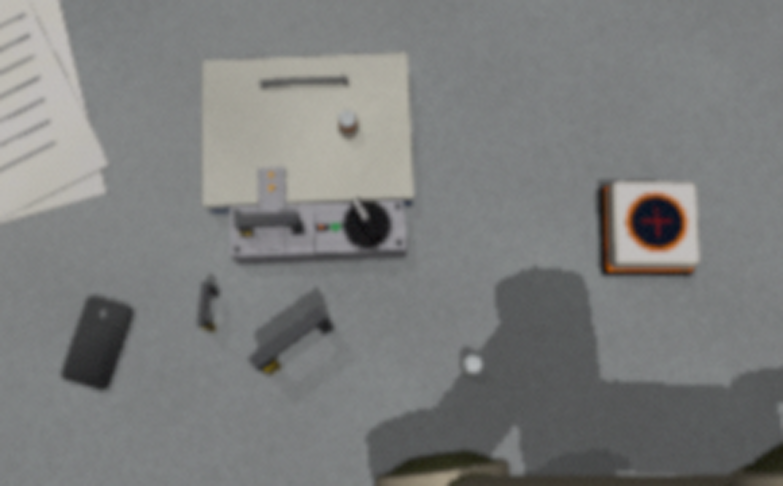

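View pics/s_crop.png

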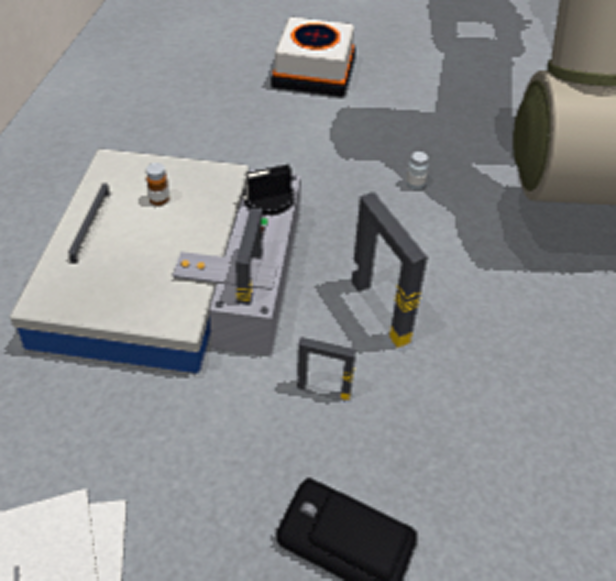

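The top crop shows the lock below the case with the dial at about px (246,183) and the scanner at (353,182). There are three U-shackles:
- The one standing in the lock: top (209,181), side (233,228).
- A bigger one free on the surface: top (217,226), side (298,225).
- A small one: top (186,213), side (269,279).

The one in the lock fits, since it sits in the holes. The side crop confirms it: its feet are in the housing and the bow is over the hasp strap.

Run:
```python
from h import *
np.set_printoptions(precision=4,suppress=True)
P={"bar":((233,228),(206,181)),"grip":((239,199),(246,183)),"glass":((264,136.5),(353.2,182)),"green":((241,218),(232.5,184)),"vial_a":((309,193),(285,234)),"vial_b":((191,197),(239,146))}
sd,td=np.load("side_d.npy"),np.load("top_d.npy")
def dep(n,D,u,v):
    o,d=ray(n,u,v); c=cams.calibration(n); V=np.array(c["view"]); z=-(V[:3,:3]@d)[2]
    return o+d*D[int(round(v)),int(round(u))]/z
for k,(s,t) in P.items():
    p,e=two(ray("side",*s),ray("top",*t)); print(k,p,"gap %.4f"%e,"side-depth",dep("side",sd,*s),"top-depth",dep("top",td,*t))
# lock housing outline/yaw from top crop: front edge corners at top z=.06
for uv in [(235/2.7+110,258/2.7+100),(405/2.7+110,253/2.7+100),(203/2.7+110,61/2.7+100),(408/2.7+110,54/2.7+100)]:
    print(at_z("top",*uv,.06))
for n,q in [("top","mouse")]: print(at_z("top",148,229,.03))
c=cams.calibration("top"); print(np.linalg.inv(c["view"])[:3,3])
```

```text
bar [0.5522 0.2458 0.118 ] gap 0.0032 side-depth [0.5508 0.245  0.1169] top-depth [0.5536 0.2458 0.1188]
grip [0.5602 0.1259 0.0899] gap 0.0109 side-depth [0.5635 0.1346 0.0988] top-depth [0.5533 0.1254 0.0964]
glass [ 0.5651 -0.2139  0.06  ] gap 0.0047 side-depth [ 0.5622 -0.2101  0.062 ] top-depth [ 0.5664 -0.2127  0.065 ]
green [0.5528 0.1688 0.0721] gap 0.0035 side-depth [0.5539 0.1563 0.059 ] top-depth [0.5559 0.1693 0.0657]
vial_a [0.4019 0.0014 0.0355] gap 0.0008 side-depth [0.4017 0.0099 0.0426] top-depth [0.4016 0.0022 0.047 ]
vial_b [0.6743 0.1498 0.096 ] gap 0.0044 side-depth [0.6739 0.1559 0.1022] top-depth [0.6717 0.1494 0.097 ]
[0.5185 0.2813 0.06  ]
[0.5266 0.0818 0.06  ]
[0.7622 0.3311 0.06  ]
[0.7733 0.0806 0.06  ]
[0.4133 0.4391 0.03  ]
[0.3317 0.0845 1.1816]
```

Request:
{"fn": "move_arm", "kwargs": {
  "jaw": [5,5,5,5,5,5,5,5,5,5,5,5],
  "dp": [
    [2.8,-2.4,0],
    [2.8,-2.4,0],
    [2.8,-2.4,0],
    [2.8,-2.4,0],
    [2.8,-2.4,0],
    [2.8,-2.4,0],
    [2.8,-2.4,0],
    [2.8,-2.4,0],
    [2.8,-2.4,0],
    [2.8,-2.4,0],
    [2.8,-2.4,0],
    [2.8,-2.4,0]
  ],
  "turn": [
    [0,0,0],
    [0,0,0],
    [0,0,0],
    [0,0,0],
    [0,0,0],
    [0,0,0],
    [0,0,0],
    [0,0,0],
    [0,0,0],
    [0,0,0],
    [0,0,0],
    [0,0,0]
  ]
}}

```text
time_s: 2.8
position: [0.4071, -0.1256, 0.2316]
tool_rot: [[0.936, 0.351, 0.001], [0.351, -0.936, -0.0], [0.0, 0.001, -1.0]]
ft_force: [0.3, -0.2, 0.5]
grip_width: 0.0502
gripper_force: 0.0
```

Request:
{"fn": "move_arm", "kwargs": {
  "jaw": [5,5,5,5,5,5,5,5,5],
  "dp": [
    [2.8,-2.4,0],
    [2.8,-2.4,0],
    [2.8,-2.4,0],
    [2.8,-2.4,0],
    [2.8,-2.4,0],
    [2.8,-2.4,0],
    [2.8,-2.4,0],
    [2.8,-2.4,0],
    [0,0,0]
  ],
  "turn": [
    [0,0,0],
    [0,0,0],
    [0,0,0],
    [0,0,0],
    [0,0,0],
    [0,0,0],
    [0,0,0],
    [0,0,0],
    [0,0,0]
  ]
}}

```text
time_s: 3.55
position: [0.5506, 0.1358, 0.2307]
tool_rot: [[0.935, 0.355, 0.001], [0.355, -0.935, 0.001], [0.001, -0.001, -1.0]]
ft_force: [-0.0, -0.8, -0.1]
grip_width: 0.0499
gripper_force: 0.0
```

```bash
cat > look.py <<'E'
import sys
from h import *
np.set_printoptions(precision=4,suppress=True)
st=observe(); im,d=cams.get_image("wrist"); save(im,sys.argv[1]); np.save("w_d.npy",d)
print(st["time_s"],st["position"],st["tool_rot"].tolist())
for q,z in [("dial_grip",.087),("dial_pointer",.099),("green_mark",.06),("shackle_bar",.111),("scanner_glass",.065)]:
    for m in cams.mark_of("wrist",q)[:2]:
        u,v=m["location"][0]*512,m["location"][1]*384; print(q,round(m["p"],2),round(u),round(v),at_z("wrist",u,v,z,st))
E
python3 look.py w1.png
```

```text
3.55 [0.5506 0.1358 0.2307] [[0.9347443417613902, 0.3553205131863479, 0.000590299970974505], [0.3553193809347385, -0.9347438039369141, 0.0014691949162878872], [0.0010738143319587565, -0.0011635766146922428, -0.9999987465053355]]
dial_grip 0.57 262 177 [0.5582 0.1283 0.087 ]
dial_pointer 0.56 258 156 [0.5782 0.1411 0.099 ]
dial_pointer 0.32 262 177 [0.5605 0.1301 0.099 ]
green_mark 0.79 231 164 [0.5555 0.1621 0.06  ]
shackle_bar 0.97 86 197 [0.4811 0.2917 0.111 ]
shackle_bar 0.87 143 282 [0.4113 0.2093 0.111 ]
scanner_glass 0.67 479 256 [ 0.5637 -0.2164  0.065 ]
```

View pics/w1.png

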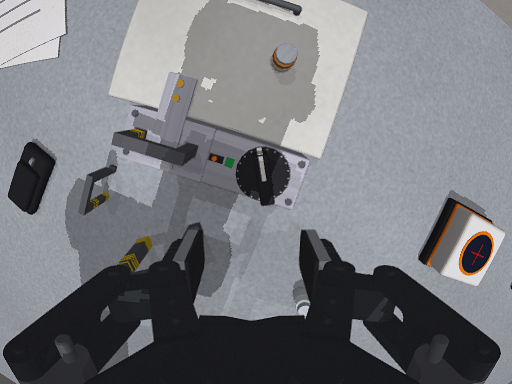

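Run:
```python
from h import *
np.set_printoptions(precision=4,suppress=True)
st=observe()
d=np.load("w_d.npy")
c=cv2.imread("pics/w1.png")
a,b=at_z("wrist",261,150,.099,st),at_z("wrist",267,203,.099,st)
w=a-b; print(a,b,(a+b)/2,"len",np.linalg.norm(w),"dir deg from +y",np.degrees(np.arctan2(-w[0],w[1])))
# bar: top corners of the lock shackle bar
for uv in [(115,134),(190,156)]: print("bar",at_z("wrist",*uv,.117,st))
p,e=two(ray("wrist",263.5,176,st),ray("top",246,183)); print(p,e)
x,y=200,110
cv2.imwrite("pics/w1c.png",cv2.resize(c[120:220,100:320],None,fx=3.6,fy=3.6,interpolation=cv2.INTER_CUBIC))
```

```text
[0.5822 0.1341 0.099 ] [0.5363 0.1104 0.099 ] [0.5592 0.1222 0.099 ] len 0.051653889500225036 dir deg from +y -62.718076809311405
bar [0.5539 0.2673 0.117 ]
bar [0.5577 0.1922 0.117 ]
[0.5565 0.1237 0.0847] 0.004652581233399828
```

View pics/w1c.png

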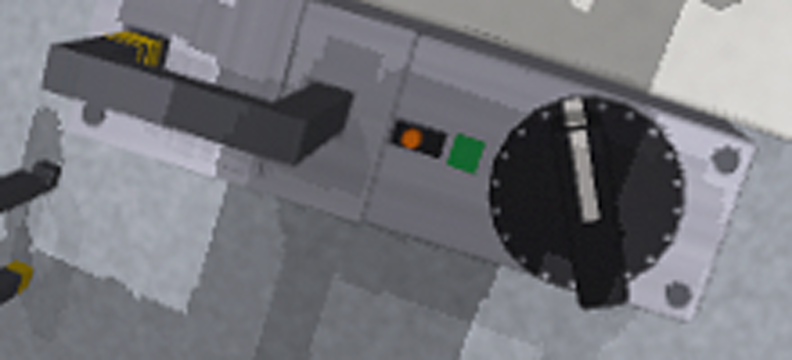

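Request:
{"fn": "move_arm", "kwargs": {
  "jaw": [5,5,5,5,5],
  "dp": [
    [0.3,1.3,2],
    [0,0,3],
    [0,0,3],
    [0,0,2],
    [0,0,0]
  ],
  "turn": [
    [0,0,0],
    [0,0,-0.075],
    [0,0,-0.075],
    [0,0,0],
    [0,0,0]
  ]
}}

```text
time_s: 4.27
position: [0.5542, 0.1189, 0.1278]
tool_rot: [[0.874, 0.486, -0.007], [0.486, -0.874, -0.0], [-0.006, -0.004, -1.0]]
ft_force: [0.0, -0.5, -0.1]
grip_width: 0.0499
gripper_force: 0.0
```

```bash
python3 look.py w2.png
```

```text
4.2667 [0.5542 0.1189 0.1278] [[0.8741299562118465, 0.4856358758247116, -0.007390247968806454], [0.485648659009568, -0.8741540908411074, -7.394569200606761e-05], [-0.0064961261751632, -0.003524425871283732, -0.9999726890105519]]
dial_grip 0.93 244 204 [0.559  0.1284 0.087 ]
dial_pointer 0.69 241 172 [0.579  0.1409 0.099 ]
dial_pointer 0.28 298 37 [0.664 0.151 0.099]
green_mark 0.89 199 174 [0.5555 0.1645 0.06  ]
green_mark 0.19 466 294 [ 0.5744 -0.1297  0.06  ]
shackle_bar 0.89 17 190 [0.4955 0.2761 0.111 ]
shackle_bar 0.68 199 174 [0.5693 0.1613 0.111 ]
```

View pics/w2.png

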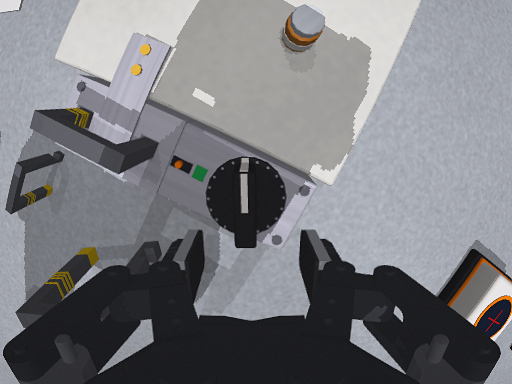

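Request:
{"fn": "move_arm", "kwargs": {
  "jaw": [5,5,5,5],
  "dp": [
    [0.9,-0.5,1],
    [0,0,2],
    [0,0,2],
    [0,0,0]
  ],
  "turn": [
    [0,0,0],
    [0,0,0],
    [0,0,0],
    [0,0,0]
  ]
}}

```text
time_s: 4.9
position: [0.5602, 0.1293, 0.0779]
tool_rot: [[0.873, 0.487, -0.006], [0.487, -0.873, -0.0], [-0.005, -0.003, -1.0]]
ft_force: [-0.1, 0.5, -0.6]
grip_width: 0.0497
gripper_force: 0.0
```

Request:
{"fn": "move_arm", "kwargs": {
  "jaw": [4,2,1,1,1,1],
  "dp": [
    [0,0,0.45],
    [0,0,0],
    [0,0,0],
    [0,0,0],
    [0,0,0],
    [0,0,0]
  ],
  "turn": [
    [0,0,0],
    [0,0,0],
    [0,0,0],
    [0,0,0],
    [0,0,0],
    [0,0,0]
  ],
  "force": 50
}}

```text
time_s: 5.4
position: [0.5624, 0.1286, 0.0779]
tool_rot: [[0.873, 0.487, 0.002], [0.487, -0.873, -0.0], [0.002, 0.001, -1.0]]
ft_force: [0.4, -1.2, 5.2]
grip_width: 0.0129
gripper_force: 52.8
```

Request:
{"fn": "move_arm", "kwargs": {
  "jaw": [1,1,1,1],
  "dp": [
    [0,0,0],
    [0,0,0],
    [0,0,0],
    [0,0,0]
  ],
  "turn": [
    [0,0,-0.11],
    [0,0,-0.11],
    [0,0,-0.11],
    [0,0,0]
  ]
}}

```text
time_s: 5.73
position: [0.5616, 0.1296, 0.0779]
tool_rot: [[0.664, 0.748, 0.001], [0.748, -0.664, 0.002], [0.002, -0.001, -1.0]]
ft_force: [-2.9, 4.2, 7.1]
grip_width: 0.0131
gripper_force: 53.2
```

Request:
{"fn": "move_arm", "kwargs": {
  "jaw": [1,1,1,1,1,1,1,1,1],
  "dp": [
    [0,0,0],
    [0,0,0],
    [0,0,0],
    [0,0,0],
    [0,0,0],
    [0,0,0],
    [0,0,0],
    [0,0,0],
    [0,0,0]
  ],
  "turn": [
    [0,0,-0.11],
    [0,0,-0.11],
    [0,0,-0.11],
    [0,0,-0.11],
    [0,0,-0.11],
    [0,0,-0.11],
    [0,0,-0.11],
    [0,0,0],
    [0,0,0]
  ]
}}

```text
time_s: 6.48
position: [0.5588, 0.1306, 0.0778]
tool_rot: [[-0.039, 0.999, -0.006], [0.999, 0.039, 0.003], [0.003, -0.006, -1.0]]
ft_force: [-13.7, 7.1, 15.4]
grip_width: 0.0131
gripper_force: 54.3
```

Request:
{"fn": "move_arm", "kwargs": {
  "jaw": [3,5,5,5,5,5,5],
  "dp": [
    [0,0,0],
    [0,0,0],
    [0,0,0],
    [0,0,-2],
    [0,0,-3],
    [0,0,-3],
    [0,0,0]
  ],
  "turn": [
    [0,0,0],
    [0,0,0],
    [0,0,0],
    [0,0,0],
    [0,0,0],
    [0,0,0],
    [0,0,0]
  ]
}}

```text
time_s: 7.07
position: [0.5642, 0.1287, 0.1624]
tool_rot: [[-0.038, 0.999, 0.01], [0.999, 0.038, 0.0], [-0.0, 0.01, -1.0]]
ft_force: [-0.1, -0.3, 1.0]
grip_width: 0.0499
gripper_force: 0.0
```

```bash
python3 look.py w3.png
```

```text
7.0667 [0.5642 0.1287 0.1624] [[-0.03779911954179046, 0.999235874597739, 0.009944520036529273], [0.9992853407439036, 0.03779909248741472, 0.00019073926825826263], [-0.00018530031306554135, 0.009944622869639918, -0.999950533846437]]
dial_grip 0.88 244 202 [0.558  0.1295 0.087 ]
dial_pointer 0.91 244 179 [0.558  0.1503 0.099 ]
dial_pointer 0.72 247 65 [0.5575 0.2301 0.099 ]
green_mark 0.84 241 151 [0.5542 0.1649 0.06  ]
green_mark 0.46 386 114 [0.6791 0.2047 0.06  ]
shackle_bar 0.9 238 49 [0.5514 0.2383 0.111 ]
shackle_bar 0.59 53 99 [0.4127 0.2104 0.111 ]
scanner_glass 0.53 242 201 [0.5568 0.1232 0.065 ]
```

View pics/w3.png

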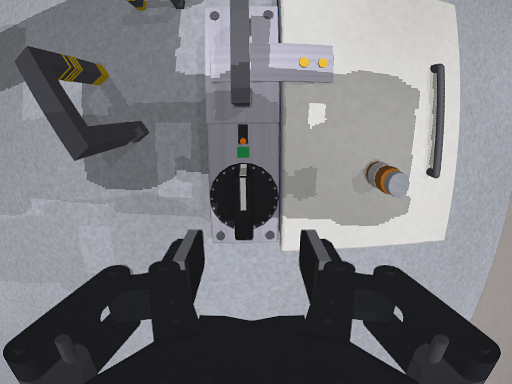

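Request:
{"fn": "move_arm", "kwargs": {
  "jaw": [5,5,5,5,5],
  "dp": [
    [3.7,-0.2,0],
    [3.7,-0.2,0],
    [3.7,-0.2,0],
    [0,0,0],
    [0,0,0]
  ],
  "turn": [
    [0,0,0],
    [0,0,0],
    [0,0,0],
    [0,0,0],
    [0,0,0]
  ]
}}

```text
time_s: 7.78
position: [0.5508, 0.2409, 0.1557]
tool_rot: [[-0.041, 0.999, -0.002], [0.999, 0.041, -0.0], [-0.0, -0.002, -1.0]]
ft_force: [0.1, -0.5, 0.2]
grip_width: 0.05
gripper_force: 0.0
```

```bash
python3 look.py w4.png
```

```text
7.7833 [0.5508 0.2409 0.1557] [[-0.04095754253597872, 0.9991593024430948, -0.001779901919086226], [0.9991608164286092, 0.04095680130550977, -0.00045093296194903196], [-0.00037765477446625886, -0.00179687736060686, -0.9999983143028903]]
dial_grip 0.69 253 326 [0.5553 0.1265 0.087 ]
dial_pointer 0.85 255 316 [0.5561 0.1481 0.099 ]
dial_pointer 0.54 256 218 [0.5529 0.236  0.099 ]
green_mark 0.92 255 276 [0.556  0.1642 0.06  ]
shackle_bar 0.89 78 251 [0.4136 0.2038 0.111 ]
shackle_bar 0.72 147 104 [0.4796 0.3139 0.111 ]
```

View pics/w4.png

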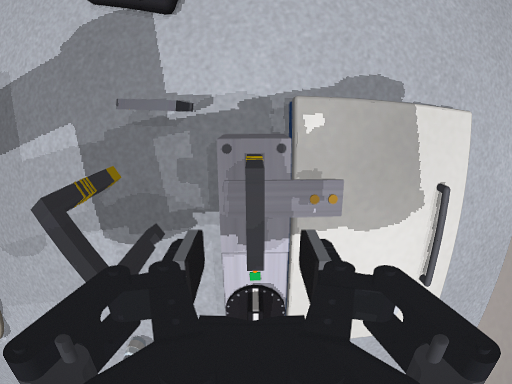

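Run:
```python
from h import *
np.set_printoptions(precision=4,suppress=True)
st=observe()
for uv in [(255,166),(255,270)]: print(at_z("wrist",*uv,.117,st))
# big look-alike from first top view depth
d=np.load("top_d.npy"); o,_=ray("top",0,0); V=np.array(cams.calibration("top")["view"])
pts=[]
for v in range(200,245):
  for u in range(198,242):
    o,r=ray("top",u,v); p=o+r*d[v,u]/-(V[:3,:3]@r)[2]
    if d[v,u]>0 and p[2]>.05: pts.append(p)
pts=np.array(pts); print(pts.min(0),pts.max(0))
```

```text
[0.5518 0.2735 0.117 ]
[0.5547 0.2006 0.117 ]
[0.3878 0.1685 0.053 ] [0.4557 0.2528 0.1343]
```

Request:
{"fn": "move_arm", "kwargs": {
  "jaw": [5,5,5,5,5],
  "dp": [
    [-0.4,0.25,2],
    [0,0,2],
    [0,0,2.3],
    [0,0,0],
    [0,0,0]
  ],
  "turn": [
    [0,0,0],
    [0,0,0],
    [0,0,0],
    [0,0,0],
    [0,0,0]
  ]
}}

```text
time_s: 8.5
position: [0.554, 0.2349, 0.0935]
tool_rot: [[-0.037, 0.999, -0.002], [0.999, 0.037, -0.0], [-0.0, -0.002, -1.0]]
ft_force: [1.0, -0.0, 0.4]
grip_width: 0.05
gripper_force: 0.0
```

Request:
{"fn": "move_arm", "kwargs": {
  "jaw": [3,1,0.8,0.8,0.8,0.8,0.8],
  "dp": [
    [0,0,0],
    [0,0,0],
    [0,0,0],
    [0,0,0],
    [0,0,0],
    [0,0,0],
    [0,0,0]
  ],
  "turn": [
    [0,0,0],
    [0,0,0],
    [0,0,0],
    [0,0,0],
    [0,0,0],
    [0,0,0],
    [0,0,0]
  ],
  "force": 60
}}

```text
time_s: 9.08
position: [0.5546, 0.2356, 0.0953]
tool_rot: [[-0.038, 0.999, 0.002], [0.999, 0.038, 0.0], [0.0, 0.002, -1.0]]
ft_force: [-1.0, -1.1, 5.6]
grip_width: 0.0109
gripper_force: 58.9
```

Request:
{"fn": "move_arm", "kwargs": {
  "jaw": [0.8,0.8,0.8,0.8],
  "dp": [
    [0,0,-0.5],
    [0,0,-0.5],
    [0,0,-0.5],
    [0,0,0]
  ],
  "turn": [
    [0,0,0],
    [0,0,0],
    [0,0,0],
    [0,0,0]
  ]
}}

```text
time_s: 9.42
position: [0.5545, 0.2356, 0.1098]
tool_rot: [[-0.038, 0.999, 0.001], [0.999, 0.038, 0.0], [0.0, 0.001, -1.0]]
ft_force: [1.1, 0.6, -4.9]
grip_width: 0.0107
gripper_force: 58.9
```

Request:
{"fn": "move_arm", "kwargs": {
  "jaw": [0.8,0.8,0.8,0.8,0.8,0.8,0.8,0.8],
  "dp": [
    [0,0,-1],
    [0,0,-1],
    [0,0,-1.5],
    [0,0,-1.5],
    [0,0,-2],
    [0,0,-2],
    [0,0,-2],
    [0,0,0]
  ],
  "turn": [
    [0,0,0],
    [0,0,0],
    [0,0,0],
    [0,0,0],
    [0,0,0],
    [0,0,0],
    [0,0,0],
    [0,0,0]
  ]
}}

```text
time_s: 10.08
position: [0.5555, 0.2359, 0.2238]
tool_rot: [[-0.038, 0.999, 0.008], [0.999, 0.038, 0.002], [0.001, 0.008, -1.0]]
ft_force: [1.1, -0.0, -3.3]
grip_width: 0.0107
gripper_force: 59.0
```

Request:
{"fn": "move_arm", "kwargs": {
  "jaw": [0.8,0.8,0.8,0.8,0.8,0.8,0.8,0.8,0.8,0.8,0.8,0.8],
  "dp": [
    [-1,0,0],
    [-2,0,0],
    [-3,0,0],
    [-3,0,0],
    [-3,0,0],
    [-3,0,0],
    [-3,-0.1,0],
    [-3,-0.1,0],
    [-3,-0.1,0],
    [-3,-0.1,0],
    [-3,-0.1,0],
    [-3,-0.1,0]
  ],
  "turn": [
    [0,0,0],
    [0,0,0],
    [0,0,0],
    [0,0,0],
    [0,0,0],
    [0,0,0],
    [0,0,0],
    [0,0,0],
    [0,0,0],
    [0,0,0],
    [0,0,0],
    [0,0,0]
  ]
}}

```text
time_s: 11.08
position: [0.5595, -0.0963, 0.2172]
tool_rot: [[-0.038, 0.999, -0.003], [0.999, 0.038, 0.001], [0.001, -0.003, -1.0]]
ft_force: [0.5, 0.1, -3.4]
grip_width: 0.0104
gripper_force: 58.9
```

Request:
{"fn": "move_arm", "kwargs": {
  "jaw": [0.8,0.8,0.8,0.8,0.8,0.8,0.8,0.8,0.8],
  "dp": [
    [-3,-0.1,0],
    [-3,-0.1,0],
    [-3,0,0],
    [-3,0,0],
    [-2,0,0],
    [-1,0,0],
    [0,0,0],
    [0,0,0],
    [0,0,0]
  ],
  "turn": [
    [0,0,0],
    [0,0,0],
    [0,0,0],
    [0,0,0],
    [0,0,0],
    [0,0,0],
    [0,0,0],
    [0,0,0],
    [0,0,0]
  ]
}}

```text
time_s: 11.83
position: [0.5642, -0.2432, 0.2184]
tool_rot: [[-0.039, 0.999, -0.001], [0.999, 0.039, 0.001], [0.001, -0.001, -1.0]]
ft_force: [0.5, -0.5, -3.9]
grip_width: 0.0104
gripper_force: 58.9
```

Request:
{"fn": "move_arm", "kwargs": {
  "jaw": [0.8,0.8,0.8,0.8,0.8,0.8,0.8],
  "dp": [
    [-0.2,0.2,0.5],
    [0,0,1],
    [0,0,1],
    [0,0,0.8],
    [0,0,0.3],
    [0,0,0],
    [0,0,0]
  ],
  "turn": [
    [0,0,0],
    [0,0,0],
    [0,0,0],
    [0,0,0],
    [0,0,0],
    [0,0,0],
    [0,0,0]
  ]
}}

```text
time_s: 12.42
position: [0.5665, -0.2463, 0.1828]
tool_rot: [[-0.038, 0.999, -0.0], [0.999, 0.038, 0.0], [0.0, -0.0, -1.0]]
ft_force: [0.5, -0.2, -3.0]
grip_width: 0.0107
gripper_force: 58.8
```

Run:
```python
from h import *
np.set_printoptions(precision=4,suppress=True)
st=observe(); im,_=cams.get_image("side"); wi,_=cams.get_image("wrist")
print(st["position"],st["ft_force"])
for n in ["side","wrist"]:
  for q,z in [("shackle_code",.105),("shackle_bar",.196),("scanner_glass",.065)]:
    for m in cams.mark_of(n,q)[:3]:
        u,v=m["location"][0]*512,m["location"][1]*384; print(n,q,round(m["p"],2),round(u),round(v),at_z(n,u,v,z,st))
a=cv2.resize(im[60:180,190:350],(640,480),interpolation=cv2.INTER_CUBIC)
cv2.imwrite("pics/fin.png",np.hstack([a[:,:,::-1][:, :400],cv2.resize(wi,(400,480))[:,:,::-1]]))
```

```text
[ 0.5665 -0.2463  0.1828] [ 0.4793 -0.2103 -3.0495]
side shackle_code 0.82 301 272 [0.4012 0.3184 0.105 ]
side shackle_code 0.61 276 301 [0.4393 0.3874 0.105 ]
side shackle_code 0.51 262 121 [ 0.5722 -0.2262  0.105 ]
side shackle_bar 0.84 269 279 [0.4525 0.4093 0.196 ]
side shackle_bar 0.69 294 225 [0.4267 0.2869 0.196 ]
side shackle_bar 0.48 267 93 [ 0.5637 -0.2334  0.196 ]
side scanner_glass 0.94 260 132 [ 0.578  -0.2278  0.065 ]
side scanner_glass 0.61 193 210 [0.6715 0.1595 0.065 ]
wrist shackle_code 0.67 248 158 [ 0.5615 -0.2121  0.105 ]
wrist shackle_bar 0.7 251 252 [ 0.565  -0.2438  0.196 ]
wrist scanner_glass 0.83 252 158 [ 0.5652 -0.2178  0.065 ]
wrist scanner_glass 0.68 253 146 [ 0.5659 -0.2067  0.065 ]
```

View pics/fin.png

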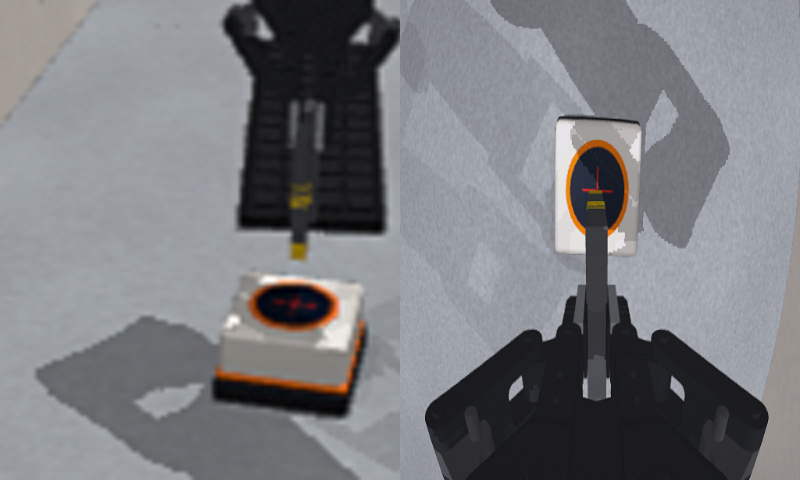

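The final views show the yellow foot a few centimetres above the glass, close to the centre cross at wrist px (252,152). The foot is at about (0.565, -0.215) and the glass centre at about (0.565, -0.214).

```bash
python3 -c "
from rig import ticket
print(ticket.close_job())"
```

```text
the job is handed in; nothing more can be done
None
```

I handed the job in at about 12.5 s of the 50 s limit, but the judge's result was not shown. The dial was left at the green mark, and the gripper holds the shackle upright and still, with its coded foot about 4 cm above the middle of the glass and within about 5 mm of centre. I kept clear of the vials and mouse.

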